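# Fit a file blade in the one-handed nail-file stand

## Robot

A 6-joint arm with a two-finger parallel gripper is mounted at the origin on the work surface. World frame = base frame: x ahead of the robot, y to its left, z up, the work surface at z = 0. Lengths are in m, angles in rad, forces in N, time in s.
With the tool pointing down it reaches from about 0.225 to 0.875 m from the base axis. Payload 3.4 kg.
Tool frame: the origin (TCP) lies at the very end of the fingers, on their centre line; the grasp point (between the pads) lies 19 mm behind it; z points along the fingers, y is the direction in which the jaws open and shut (so a half turn about z gives the same grasp; the last joint's range is limited). The gripper opens to 85 mm and grips with 20 to 120 N. Pads are 22 mm wide; open, the fingers measure 114 mm over their backs; the gripper's body (76 mm by 85 mm) begins 54 mm behind the grasp point. The pads swing forward as they close: fully open they stand 13 mm farther back than shut.
Start: joints at [1.186, 0.276, 1.505, -0, 1.361, -0.121], TCP at [0.15, 0.555, 0.231] pointing down, gripper open.
Joint ranges: [-2.89, 2.89], [-0.75, 2.08], [0.22, 2.7], [-1.18, 4.32], [0.11, 2.71], [-2.7, 2.7]. Speed limits (rad/s): [2.57, 2.57, 3.14, 3.14, 3.14, 3.14].

## Interface

Orientations are given as a unit quaternion [w, x, y, z].
In Python, from rig import manip gives the robot as it stands. The module is installed in compiled form; this text tells all that it offers.
- The arm moves only by the tool carry_out, never from a script. Its argument "moves" is one flat list of numbers, 5 for each row, row after row: the opening in per cent of the stroke, from 0 (shut) to 100 (fully open), then the shift along the world's x, y, z in cm, then the turn about the world's z in rad. A call has exactly 10 rows; each row shifts and turns the commanded pose from where the row before left it; what a row does not reach is not made up. A row lasts 1/10 s, in which the tool goes at most 50 mm and 8.59 degrees, less where a joint would pass 70% of its speed; a pose out of reach is approached as far as the arm can. A call is refused whole if a number of a shift passes 5 or a number of a turn 0.15, either way. A call with a gripper value outside its range is refused whole. The fingers move at their own pace and stop on an object; "squeeze" is the grip in N (left out, the last holds). Time passes only in rows, so rows that do not move let the fingers close, or fill a call up. It gives the time, the measured TCP pose, the force and the opening at its end, in the units of the state.
- manip.get_state(): the state, without advancing time (a new reading comes with each control period).
- manip.get_image(name): name is "side" or "top" or "wrist"; returns the picture (420x560x3 uint8, red, green, blue); there is no depth.
- manip.camera_info(name): a dict with "fov_y" (degrees; the focal length in pixels is half the picture's height over the tangent of half this angle, whatever the lens; pixels are square), "cx", "cy" (the principal point, pixels), "dist" ([k1, k2, p1, p2, k3] as OpenCV has them; the pictures are not rectified), "rvec" (rotation vector, rad) and "tvec" (3), from world to camera coordinates, as OpenCV has them; the wrist camera has in their place "hand_eye" (4x4, takes a point from camera to tool coordinates, whose origin is the TCP and whose axes are the flange's). Camera axes: x right, y down, z forward; pixel columns grow to the right and rows downward; lengths in m; the calibration is good to about 2 mm. A picture is of the moment at which its call begins: read the wrist's pose just before it. camera_info takes no time and is no camera call.
- manip.sign_off(): hands the job in, once; it reports no verdict.
The state is a dict: "clock": time; "qpos": joint angles; "qd": joint speeds; "effort": joint torques, N m; "position": TCP position; "ee_rot": TCP orientation; "contact_force": force on the tool from outside, world axes, zero at the start; "moment": the same for the moment, N m; "width": finger opening in m.
Only numpy, scipy, OpenCV 4.12 (cv2) and the standard library are available. Lean on these libraries where they do the work, as an engineer would, in place of code of your own. Each camera call takes 0.05 s, during which the arm holds its last target. There are 200 camera calls.

## Task

Take the notched steel file blade from the pulled-out acrylic tray and lay it gently, teeth up, flat on the bed of the white file stand with its notch down over the stand's pin - feel for the pin, never force the blade down onto it - and let go of it. Then slide the stand's keeper fully home over the rear end of the blade and leave it there, without disturbing the other things on the vanity.

Things in the scene. Friction and masses are not known exactly. Their poses are not given: they have to be found in the camera images.
- blade: Flat steel nail-file blade 130 x 30 x 5 mm, 120 to 200 g, teeth on top. Origin: centre of underside; x lengthwise, y across, z up from the toothed face. One notch, open to the +y long edge: 8 mm wide (x 41 to 49), 11 mm deep (y 4 to 15). Starts on a 14 mm wide rib in the tray, underside 28 mm above the table; its long edges overhang freely, so fingers can straddle the 30 mm width.
- notch (a point): Point of the blade at mid-width of the notch, level with the underside: (45, 9.5, 0) mm in the blade's frame. Axes as the blade.
- stand: White file stand, stuck to the table. Origin: on the table under mid-bed; x along the bed to the pin end, y across, z up. Foot plate x -130 to 65, 70 mm wide, top at 12 mm. Bed = level tops, 40 mm up, of two pads 40 mm wide (x 30 to 60 and -60 to -30); a waist 14 mm wide between them leaves fingers room beside it. Blade's +x end goes to the pin end, its +y edge to the stand's +y side.
- seat (a point): Bed-level point (45, 9.5, 40) mm in the stand's frame (same axes): MIDDLE of the pin's possible range. The flat-topped steel pin, 6 mm thick (top 1 mm: 4.4), 5 mm tall, firm, was set by hand: at y 9.5 but anywhere within 9 mm of this point along x. Shift the blade along x until its notch drops over the pin; elsewhere it rides on the pin, 5 mm up.
- keeper (a joint): Aluminium keeper sliding along the stand's x at its rear (-x) end: 0 = drawn back (lip ends at x = -85 mm, clear of the blade), 0.036 m = fully home at its stop (lip reaches x = -49, over the blade's rear end). Starts at 0 to 0.006. Slides with about 2 N, stays where left. Lip 28 mm wide, underside 46.5 mm and top 50.5 mm above the table: it clears a blade lying flat by 1.5 mm.
- tab (a point): Centre of the keeper's upright thumb tab, 14 (x) x 12 (y) x 24 mm tall, 50.5 to 74.5 mm above the table: pinch it across y or push it to +x. Moves with the keeper; axes as the stand; at keeper 0 it is at x = -114, y = 0 mm in the stand's frame.
- drawers: Clear acrylic drawer unit, fixed, lowest tray pulled out. Origin: on the table under mid-tray; x from tray to unit. Tray 160 x 146 mm, floor top 5 mm, walls up to 21 mm; along its middle a rib 90 x 14 mm, top at 28 mm, on which the blade lies. The unit behind (x 80 to 200, 158 mm wide) is 84 mm tall, its upper drawers shut.
- compact: Bystander: round gold compact, 68 mm across, mirror lid flipped open, 85 mm tall, beyond the stand. Origin: centre of the underside.
- cologne: Bystander: glass cologne bottle 45 x 26 x 88 mm with black cap. Origin: centre of the underside.
- cream: Bystander: white cream jar, 56 mm across, 45 mm tall. Origin: centre of the underside.
- brush: Bystander: make-up brush with wooden handle and black head, 167 mm long, 18 mm tall, lying along its x between tray and stand. Origin: at table level under the shaft; it reaches from x = -105 to 62 mm.
- lipstick: Bystander: lipstick 70 x 19 x 19 mm lying to the right of the stand. Origin: underside, near the middle.
- dish: Bystander: small white ring dish, 76 mm across, 18 mm tall, on top of the drawer unit. Origin: centre of the underside.
- soap: Bystander: small dark wooden box 60 x 90 x 30 mm to the right of the stand. Origin: centre of the underside.
There are look-alikes about, which are no part of the job. There is more than one size of the stand; the job needs the largest.

How it is judged:
On the way:
1. the blade lies flat on the bed with its notch down over the pin, let go, while the keeper is still drawn back (angle between blade's own z axis and vertical below 0.035 rad and z of notch in the frame of seat between -0.0025 and 0.0015 m and x of notch in the frame of seat between -0.0115 and 0.0115 m and y of notch in the frame of seat between -0.005 and 0.005 m and value of joint keeper below 0.012 m and contact force between the fingers and blade below 0.1 N), for 0.2 s.
At the end, for the whole second after the job is handed in: The blade lies flat (within 2 degrees) and at rest on the bed, its underside within 1.5 mm of the bed at the notch, notch over the pin (within 11.5 mm lengthwise and 5 mm crosswise of the middle of the pin's range, right end and side), with the keeper at least 33 mm of its 36 mm home (angle between blade's own z axis and vertical below 0.035 rad and z of notch in the frame of seat between -0.0025 and 0.0015 m and x of notch in the frame of seat between -0.0115 and 0.0115 m and y of notch in the frame of seat between -0.005 and 0.005 m and value of joint keeper above 0.033 m and linear speed of blade below 0.02 m/s); the robot touches nothing.
It fails at once if the blade pressed on the stand or its pin with more than 25 N (contact force between blade and stand above 25 N).
It fails at once if a bystander (compact, cologne, cream jar, brush, lipstick, ring dish or wooden box) shifted by more than 3 cm (distance of any of compact, cologne, cream, brush, lipstick, dish, soap from where it was at the start of the episode above 0.03 m).
It also fails if it takes over 64 s, if anything falls off the work surface, if the arm or the gripper's body presses on something with over 40 N, if the wrist force passes 120 N, or if a joint passes its speed limit or range.

## Working session

There is one attempt and no reset: what is moved stays moved. The work goes in short steps, Python scripts to look and compute and a tool call to move; the robot and the scene stay as the last step left them, time stands still between calls to the robot, and variables do not carry over. Pictures are saved under pics/ and viewed, about 8 in all and at most 12, crops included, and the job is handed in when it is done.

Besides the shell and the picture viewer there is one more tool, called after ">>>" as name(argument=value, ...), one argument or row to a line, values as JSON. carry_out: Moves the arm, as the interface text tells. Its arguments: {"type":"object","properties":{"moves":{"type":"array","items":{"type":"number"}},"squeeze":{"type":"number"}},"required":["moves"]}

```bash
mkdir -p pics; cat > h.py <<'E'
import numpy as np, cv2
from rig import manip
from scipy.spatial.transform import Rotation as R
def cam(n,st=None):
    c=manip.camera_info(n); f=210/np.tan(np.radians(c['fov_y'])/2)
    K=np.array([[f,0,c['cx']],[0,f,c['cy']],[0,0,1]]); d=np.array(c['dist'],float)
    if n=='wrist':
        q=st['ee_rot']; T=np.eye(4); T[:3,:3]=R.from_quat([q[1],q[2],q[3],q[0]]).as_matrix(); T[:3,3]=st['position']
        M=T@np.array(c['hand_eye']); Rc=M[:3,:3]; o=M[:3,3]
    else:
        Rw=cv2.Rodrigues(np.array(c['rvec'],float))[0]; Rc=Rw.T; o=-Rc@np.array(c['tvec'],float).ravel()
    return K,d,Rc,o
def plane(px,z,C):
    K,d,Rc,o=C
    u=cv2.undistortPoints(np.array(px,float).reshape(-1,1,2),K,d).reshape(-1,2)
    r=np.c_[u,np.ones(len(u))]@Rc.T
    return o+r*((z-o[2])/r[:,2])[:,None]
def proj(P,C):
    K,d,Rc,o=C
    return cv2.projectPoints(np.array(P,float).reshape(-1,1,3),cv2.Rodrigues(Rc.T)[0],-Rc.T@o,K,d)[0].reshape(-1,2)
def shot(n,name):
    st=manip.get_state(); im=manip.get_image(n)
    cv2.imwrite('pics/'+name+'.png',cv2.cvtColor(im,cv2.COLOR_RGB2BGR)); return im,cam(n,st),st
E
python3 - <<'E'
from h import *
a,C,s=shot('top','top0'); b,C2,s2=shot('side','side0')
print(s); print(C[3],C2[3]); print(C[2])
E
```

```text
{'clock': 0.0, 'qpos': array([ 1.18600939e+00,  2.76600608e-01,  1.50608509e+00,  1.23483746e-06,
        1.36070075e+00, -1.21038217e-01]), 'qd': array([-2.09981493e-04,  1.17788228e-04, -9.54551364e-04, -5.55479763e-04,
        1.33805746e-03, -7.41959804e-05]), 'effort': array([-4.06329837e-04, -4.16780519e+01, -2.45801336e+01, -2.06949803e-04,
        1.12537615e-02,  9.42892399e-06]), 'position': array([0.14973876, 0.5546386 , 0.23045565]), 'ee_rot': array([-2.25010721e-04,  1.31492535e-01,  9.91316755e-01, -8.68214387e-04]), 'contact_force': array([-0.40841596, -0.48062911, -0.29874866]), 'moment': array([ 0.03437694, -0.04645609, -0.01065111]), 'width': 0.0853332638999696}
[ 0.44727552 -0.07126065  1.04475904] [-0.24040237 -0.83733319  0.72639378]
[[ 0.00375501 -0.99801578  0.06285223]
 [-0.99970584 -0.00525254 -0.0236779 ]
 [ 0.02396105 -0.06274484 -0.99774193]]
```

View pics/top0.png

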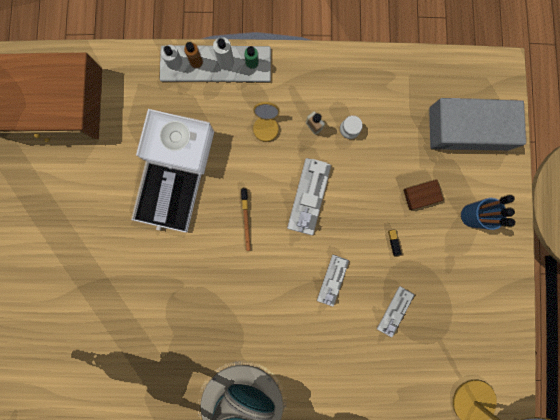

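View pics/side0.png

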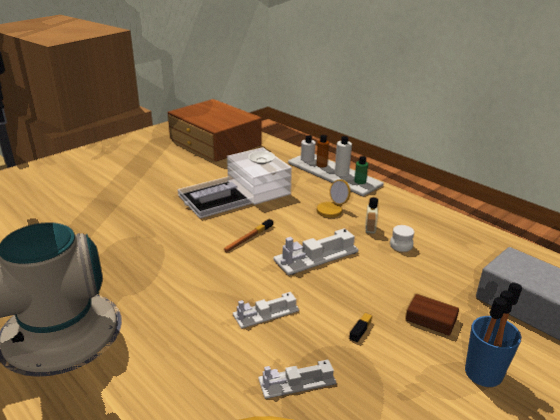

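The top view shows the blade in the tray at about (165,193) and the largest stand at (310,197) with its keeper at the lower end, (303,228). I'll crop both enlarged.

```bash
python3 - <<'E'
from h import *
C=cam('top'); im=cv2.imread('pics/top0.png')
a=cv2.resize(im[150:240,120:215],None,fx=4.2,fy=6*.7,interpolation=cv2.INTER_CUBIC)
b=cv2.resize(im[150:240,270:350],None,fx=4.2,fy=4.2,interpolation=cv2.INTER_CUBIC)
cv2.imwrite('pics/crop0.png',np.hstack([a,b]))
print(C[0],proj([[0.15,0.555,0.23],[0,0,0]],C))
print(plane([[165,193]],.033,C),plane([[310,197]],.04,C),plane([[303,228]],.07,C))
E
```

```text
[[393.82180195   0.         278.99899523]
 [  0.         393.82180195 209.65597853]
 [  0.           0.           1.        ]] [[-30.36187321 374.45870797]
 [241.51081935 405.44135469]]
[[0.55247547 0.1987771  0.033     ]] [[ 0.54355656 -0.17462273  0.04      ]] [[ 0.46344753 -0.15405445  0.07      ]]
```

View pics/crop0.png

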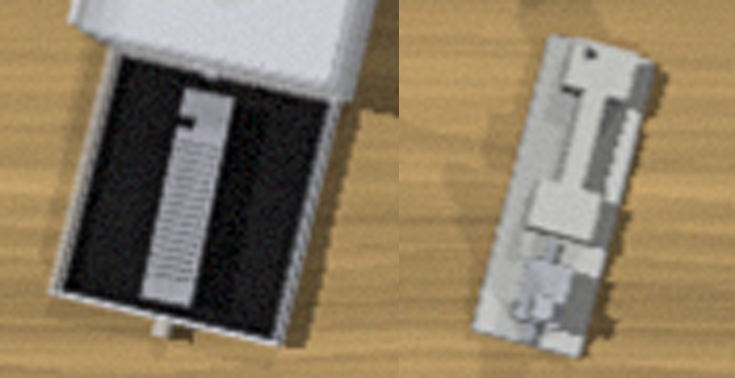

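Blade: +x end is up-image, notch on its left edge, so blade and stand are similarly oriented. The stand's pin is the dark dot in the upper pad. Computing poses.

```bash
python3 - <<'E'
from h import *
C=cam('top')
f=lambda p,o:[[o+(x-(399 if o==270 else 0))/4.2-.4,150+y/4.2-.4] for x,y in p]
B=plane(f([(183,88),(235,97),(143,297),(192,306)],120),.033,C)
print(B,B.mean(0)); d=B[:2].mean(0)-B[2:].mean(0); print('blade yaw',np.arctan2(d[1],d[0]),np.linalg.norm(d))
P=plane(f([(590,52)],270),.045,C);print('pin',P)
K=plane(f([(552,37),(655,64),(583,355),(475,328)],270),.012,C);print(K,np.linalg.norm(K[0]-K[3]),np.linalg.norm(K[0]-K[1]))
for a,b in((0,3),(1,2)):
  d=K[a]-K[b];print('stand yaw',np.arctan2(d[1],d[0]))
d=(K[0]+K[1]-K[2]-K[3])/2;y=np.arctan2(d[1],d[0]);u=np.array([np.cos(y),np.sin(y),0])
print('stand origin',y,K.mean(0)+u*.0325)
D=plane(f([(574,38),(634,65),(604,100),(565,92),(599,236),(528,222),(541,182),(606,196)],270),.04,C)
print(D)
s=manip.get_state();q=s['ee_rot'];print(R.from_quat([q[1],q[2],q[3],q[0]]).as_matrix().round(3))
E
```

```text
[[0.6108315  0.2049522  0.033     ]
 [0.60537433 0.17268417 0.033     ]
 [0.48190426 0.22647786 0.033     ]
 [0.47657532 0.19629257 0.033     ]] [0.54367135 0.2001017  0.033     ]
blade yaw -0.17336600210493303 0.13082421882992526
pin [[ 0.63366186 -0.18738364  0.045     ]]
[[ 0.64919027 -0.16711979  0.012     ]
 [ 0.63253226 -0.23252065  0.012     ]
 [ 0.4484447  -0.18637786  0.012     ]
 [ 0.46505114 -0.11876047  0.012     ]] 0.19038340760313183 0.06748896698751783
stand yaw -0.25682417302191357
stand yaw -0.2455966634902944
stand origin -0.2512192921127752 [ 0.58028442 -0.18427371  0.012     ]
[[ 0.64322316 -0.17810503  0.04      ]
 [ 0.62676007 -0.21513908  0.04      ]
 [ 0.6048453  -0.19650354  0.04      ]
 [ 0.60959933 -0.17247524  0.04      ]
 [ 0.52102497 -0.19317176  0.04      ]
 [ 0.52935065 -0.14970008  0.04      ]
 [ 0.55393881 -0.15766237  0.04      ]
 [ 0.54559586 -0.19753639  0.04      ]]
[[-0.965  0.261 -0.001]
 [ 0.261  0.965 -0.001]
 [ 0.    -0.002 -1.   ]]
```

>>> carry_out(
  moves=[80,3.5,-3.15,0,0.009,80,3.5,-3.15,0,0.009,80,3.5,-3.15,0,0.009,80,3.5,-3.15,0,0.009,80,3.5,-3.15,0,0.009,80,3.5,-3.15,0,0.009,80,3.5,-3.15,0,0.009,80,3.5,-3.15,0,0.009,80,3.5,-3.15,0,0.009,80,3.5,-3.15,0,0.009],
  squeeze=40,
)

```text
clock: 1.1
position: [0.5009, 0.2385, 0.231]
ee_rot: [-0.0, 0.087, 0.996, 0.0]
contact_force: [1.4, 1.6, 1.0]
width: 0.0686
```

>>> carry_out(
  moves=[75,1.5,-1.3,0,0,75,1.5,-1.3,0,0,75,1.4,-1.3,-1,0,75,0,0,-2,0,75,0,0,-2,0,75,0,0,-2,0,75,0,0,-2,0,75,0,0,-1,0,75,0,0,0,0,75,0,0,0,0],
)

```text
clock: 2.1
position: [0.5442, 0.2014, 0.1316]
ee_rot: [0.0, 0.087, 0.996, 0.0]
contact_force: [-0.5, -0.2, -0.1]
width: 0.0641
```

```bash
python3 - <<'E'
from h import *
im,C,s=shot('wrist','w1'); print(s['clock'],s['position'],s['ee_rot'],s['width'],s['contact_force']); print(C[3],C[2][:,2])
E
```

```text
2.1 [0.54418953 0.20138609 0.13158635] [2.00843782e-04 8.65726074e-02 9.96245516e-01 1.24993890e-04] 0.06411357647015432 [-0.52344109 -0.16372851 -0.11842214]
[0.46476978 0.21502323 0.27412   ] [ 0.30939896 -0.05481768 -0.94935099]
```

View pics/w1.png

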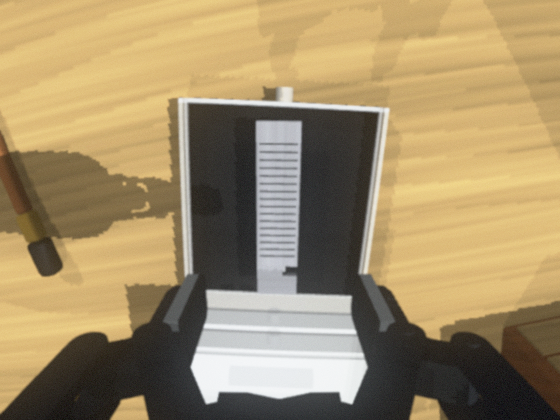

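The wrist view shows the blade, rear corners at (256,122) and (301,122), notch around (283–298,266–275), with its front end near the unit face at row 293.

```bash
python3 - <<'E'
from h import *
s=manip.get_state();C=cam('wrist',s)
P=plane([(256,122),(301.5,122),(256.5,200),(299,200),(257.5,265),(297.5,265),(283,271)],.033,C);print(P)
c=lambda i:(P[i]+P[i+1])/2
d=c(4)-c(0);y=np.arctan2(d[1],d[0]);print(y,c(0)+.065*np.array([np.cos(y),np.sin(y),0]))
E
```

```text
[[0.47723125 0.19754192 0.033     ]
 [0.48241871 0.22729712 0.033     ]
 [0.53017747 0.18765556 0.033     ]
 [0.53534212 0.21729117 0.033     ]
 [0.58029196 0.1786378  0.033     ]
 [0.58546559 0.20835965 0.033     ]
 [0.58855919 0.19674015 0.033     ]]
-0.1815788621863332 [0.54375637 0.20068164 0.033     ]
```

>>> carry_out(
  moves=[75,0,-0.1,-2.5,-0.005,75,0,0,-2.5,0,75,0,0,-2.5,0,75,0,0,-2,0,75,0,0,-1.4,0,75,0,0,-1.0,0,75,0,0,0,0,20,0,0,0,0,20,0,0,0,0,20,0,0,0,0],
  squeeze=40,
)

```text
clock: 3.15
position: [0.5449, 0.2003, 0.0136]
ee_rot: [0.001, 0.089, 0.996, 0.0]
contact_force: [-0.7, -0.1, 3.5]
width: 0.0288
```

>>> carry_out(
  moves=[20,0,0,0,0,20,0,0,0,0,20,0,0,0,0,20,0,0,0,0,20,0,0,0.5,0,20,0,0,1,0,20,0,0,1.5,0,20,0,0,2,0,20,0,0,2,0,20,0,0,2,0],
)

```text
clock: 4.15
position: [0.5435, 0.2001, 0.1033]
ee_rot: [-0.0, 0.089, 0.996, -0.0]
contact_force: [-0.2, 0.2, -2.0]
width: 0.0289
```

```bash
python3 - <<'E'
from h import *
im,C,s=shot('wrist','w2'); print(s['clock'],s['position'],s['ee_rot'],s['width'],s['contact_force'],s['moment'])
E
```

```text
4.15 [0.54352557 0.20006007 0.10332493] [-2.95087226e-04  8.92465067e-02  9.96009524e-01 -5.23119025e-05] 0.028916198635765014 [-0.23400854  0.20650395 -1.99103886] [0.00662384 0.01713158 0.00979185]
```

View pics/w2.png

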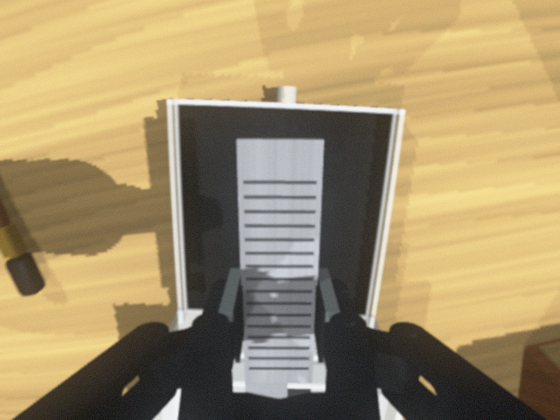

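The blade is firmly held (width 28.9 mm, about 2 N of weight) and square in the jaws, rear edge at (237..323,139). Next I carry it to a spot beside the stand and look.

>>> carry_out(
  moves=[20,0,0,3,0,20,0,-1.5,3,0,20,-0.3,-4,0.5,-0.01,20,-0.3,-4,0,-0.01,20,-0.4,-4.5,0,-0.01,20,-0.4,-4.5,0,-0.01,20,-0.4,-4.5,0,-0.01,20,-0.4,-4.5,0,-0.01,20,-0.2,-4,0,-0.013,20,0,0,0,0],
)

```text
clock: 5.2
position: [0.5197, -0.1198, 0.1671]
ee_rot: [0.0, 0.128, 0.992, -0.001]
contact_force: [1.0, 0.9, -1.9]
width: 0.0285
```

>>> carry_out(
  moves=[20,0,0,0,0,20,0,0,0,0,20,0,0,0,0,20,0,0,0,0,20,0,0,0,0,20,0,0,0,0,20,0,0,0,0,20,0,0,0,0,20,0,0,0,0,20,0,0,0,0],
)

```text
clock: 6.2
position: [0.5199, -0.1149, 0.1673]
ee_rot: [0.0, 0.126, 0.992, 0.0]
contact_force: [-0.3, 0.6, -1.8]
width: 0.0287
```

```bash
python3 - <<'E'
from h import *
im,C,s=shot('wrist','w3'); print(s['clock'],s['position'],s['ee_rot'],s['width'],s['contact_force'],s['moment'])
cv2.imwrite('pics/w3b.png',cv2.resize(cv2.imread('pics/w3.png')[60:400,0:400],None,fx=1.7,fy=1.7,interpolation=cv2.INTER_CUBIC))
E
```

```text
6.2 [ 0.5199341  -0.11490057  0.16731188] [8.15133875e-06 1.25602785e-01 9.92080611e-01 4.15607941e-05] 0.028658265273591547 [-0.26694087  0.56466406 -1.7956364 ] [-0.05359499  0.00278534 -0.02409377]
```

View pics/w3b.png

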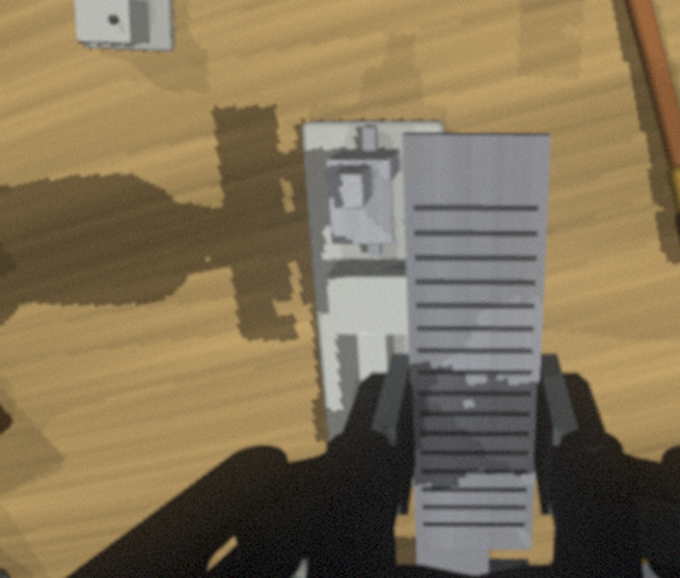

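```bash
python3 - <<'E'
from h import *
s=manip.get_state();C=cam('wrist',s)
g=lambda p:[(x/1.7-.2,60+y/1.7-.2) for x,y in p]
F=plane(g([(303,122),(440,122),(317,440)]),.012,C);print('foot',F)
d=F[2]-F[0];print('yaw',np.arctan2(d[1],d[0]))
for y in (-.251,np.arctan2(d[1],d[0])):
  u=np.array([np.cos(y),np.sin(y),0]);v=np.array([-u[1],u[0],0])
  print('origin',y,F[0]+.13*u+.035*v)
T=plane(g([(340,172),(362,172),(340,207),(364,207)]),.0745,C);print('tab',T,T.mean(0))
print('pad rear',plane(g([(320,277),(333,335)]),.04,C))
# held blade: height for which rear width = 30 mm
for z in (.180,.183,.186,.189,.192):
  P=plane(g([(405,133),(550,133),(414,522),(527,522)]),z,C);d=P[0]+P[1]
  e=P[1]-P[0];print(z,np.linalg.norm(e),((P[0]+P[1])/2),'yaw',np.arctan2(-e[0],e[1]))
E
```

```text
foot [[ 0.4457144  -0.18260839  0.012     ]
 [ 0.46280838 -0.11783636  0.012     ]
 [ 0.61932621 -0.23574526  0.012     ]]
yaw -0.2970136397626061
origin -0.251 [ 0.58033383 -0.18099359  0.012     ]
origin -0.2970136397626061 [ 0.58026562 -0.18718744  0.012     ]
tab [[ 0.46711224 -0.15631516  0.0745    ]
 [ 0.46932401 -0.14788036  0.0745    ]
 [ 0.48054247 -0.16071417  0.0745    ]
 [ 0.48297735 -0.15134745  0.0745    ]] [ 0.47498902 -0.15406428  0.0745    ]
pad rear [[ 0.51627373 -0.19042781  0.04      ]
 [ 0.54666924 -0.19415023  0.04      ]]
0.18 0.0308407259584583 [ 0.45519812 -0.0978775   0.18      ] yaw -0.25084842827218695
0.183 0.03012849627008186 [ 0.45489117 -0.09781262  0.183     ] yaw -0.25084842827218673
0.186 0.029416266581705444 [ 0.45458422 -0.09774774  0.186     ] yaw -0.25084842827218623
0.189 0.02870403689332903 [ 0.45427727 -0.09768286  0.189     ] yaw -0.2508484282721877
0.192 0.027991807204952614 [ 0.45397032 -0.09761798  0.192     ] yaw -0.2508484282721872
```

The stand's rear corner is at crop (303,122), the tab top around (340–364,172–207), and the held blade is square. The stand fit gives origin ≈(0.580,-0.1825), yaw ≈-0.255 and pin ≈(0.633,-0.187), so the TCP target is ≈(0.589,-0.1855).

>>> carry_out(
  moves=[20,1.2,-1.2,0,-0.003,20,1.4,-1.4,0,0,20,1.4,-1.5,0,0,20,1.5,-1.5,-1,0,20,1.4,-1.46,-2,0,20,0,0,-2.5,0,20,0,0,-2.5,0,20,0,0,-2,0,20,0,0,-1,0,20,0,0,0,0],
)

```text
clock: 7.25
position: [0.5885, -0.1858, 0.0557]
ee_rot: [-0.001, 0.127, 0.992, 0.0]
contact_force: [-0.3, 0.3, -2.5]
width: 0.029
```

>>> carry_out(
  moves=[20,0,0,0,0,20,0,0,-0.5,0,20,0,0,-0.5,0,20,0,0,-0.4,0,20,0,0,-0.3,0,20,0,0,-0.3,0,20,0,0,-0.3,0,20,0,0,0,0,20,0,0,0,0,20,0,0,0,0],
)

```text
clock: 8.25
position: [0.5891, -0.1855, 0.0345]
ee_rot: [0.0, 0.127, 0.992, -0.0]
contact_force: [-0.4, -0.1, -2.4]
width: 0.0285
```

>>> carry_out(
  moves=[20,0,0,-0.1,0,20,0,0,-0.1,0,20,0,0,-0.1,0,20,0,0,-0.1,0,20,0,0,-0.1,0,20,0,0,0,0,20,0,0,0,0,20,0,0,0,0,20,0,0,0,0,20,0,0,0,0],
)

```text
clock: 9.25
position: [0.589, -0.1855, 0.0294]
ee_rot: [0.0, 0.127, 0.992, 0.0]
contact_force: [0.5, 1.0, -2.1]
width: 0.0289
```

>>> carry_out(
  moves=[20,0,0,-0.05,0,20,0,0,-0.05,0,20,0,0,-0.05,0,20,0,0,0,0,20,0,0,0,0,20,0,0,0,0,20,0,0,0,0,20,0,0,0,0,20,0,0,0,0,20,0,0,0,0],
)

```text
clock: 10.25
position: [0.589, -0.1854, 0.0278]
ee_rot: [0.0, 0.127, 0.992, 0.0]
contact_force: [-0.9, 0.4, -2.3]
width: 0.0286
```

>>> carry_out(
  moves=[20,0,0,-0.05,0,20,0,0,-0.05,0,20,0,0,0,0,20,0,0,0,0,20,0,0,-0.05,0,20,0,0,0,0,20,0,0,0,0,20,0,0,0,0,20,0,0,0,0,20,0,0,0,0],
)

```text
clock: 11.25
position: [0.589, -0.1855, 0.0263]
ee_rot: [0.0, 0.127, 0.992, 0.0]
contact_force: [0.3, 0.9, -0.9]
width: 0.0288
```

>>> carry_out(
  moves=[20,0,0,-0.05,0,20,0,0,0,0,20,0,0,0,0,20,0,0,0,0,20,0,0,0,0,20,0,0,0,0,20,0,0,0,0,20,0,0,0,0,20,0,0,0,0,20,0,0,0,0],
)

```text
clock: 12.25
position: [0.589, -0.1855, 0.0258]
ee_rot: [0.0, 0.127, 0.992, 0.0]
contact_force: [0.0, 0.4, -1.8]
width: 0.0287
```

```bash
python3 - <<'E'
from h import *
im,C,s=shot('wrist','w4'); im2,C2,s2=shot('side','side4'); print(s['clock'],s['position'],s['width'],s['contact_force'],s['moment'],s2['contact_force'])
a=cv2.imread('pics/side4.png')[200:290,250:390]
cv2.imwrite('pics/c4.png',np.vstack([cv2.resize(cv2.imread('pics/w4.png')[100:420,100:460],(560,498)*1)[200:],cv2.resize(a,(560,290),interpolation=cv2.INTER_CUBIC)]))
E
```

```text
12.25 [ 0.58895449 -0.18545284  0.02583455] 0.02872870312709964 [ 0.04933046  0.37697419 -1.77479721] [-0.05805429 -0.02961627  0.01004305] [-0.00481109 -0.34320347 -2.81383676]
```

View pics/c4.png

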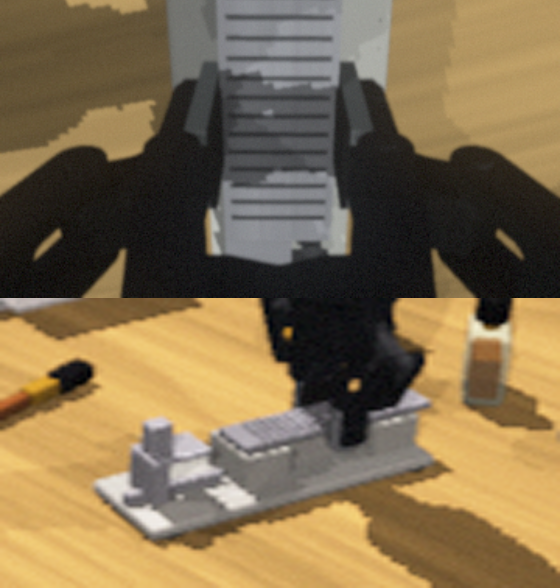

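The blade is right at the bed in both views, still without a clear contact force. I'll keep feeling downward.

>>> carry_out(
  moves=[20,0,0,-0.05,0,20,0,0,0,0,20,0,0,0,0,20,0,0,0,0,20,0,0,-0.05,0,20,0,0,0,0,20,0,0,0,0,20,0,0,0,0,20,0,0,0,0,20,0,0,0,0],
)

```text
clock: 13.35
position: [0.589, -0.1855, 0.0256]
ee_rot: [0.0, 0.127, 0.992, -0.0]
contact_force: [-1.7, 1.5, 5.5]
width: 0.0289
```

>>> carry_out(
  moves=[20,0,0,0.05,0,20,0,0,0,0,20,0.1,-0.025,0,0,20,0.1,-0.025,0,0,20,0,0,0,0,20,0,0,0,0,20,0,0,0,0,20,0,0,0,0,20,0,0,0,0,20,0,0,0,0],
)

```text
clock: 14.35
position: [0.5897, -0.1856, 0.0256]
ee_rot: [-0.001, 0.127, 0.992, 0.0]
contact_force: [-3.7, 0.3, 6.2]
width: 0.0289
```

>>> carry_out(
  moves=[20,0,0,0.03,0,20,0,0,0,0,20,-0.1,0.025,0,0,20,-0.1,0.025,0,0,20,-0.1,0.025,0,0,20,-0.1,0.025,0,0,20,0,0,0,0,20,0,0,0,0,20,0,0,0,0,20,0,0,0,0],
)

```text
clock: 15.35
position: [0.5877, -0.1853, 0.0257]
ee_rot: [0.001, 0.127, 0.992, -0.0]
contact_force: [3.8, -0.5, -1.7]
width: 0.0286
```

>>> carry_out(
  moves=[20,0.17,-0.04,-0.04,0,20,0,0,0,0,20,0,0,0,0,60,0,0,0,0,60,0,0,0,0,60,0,0,0,0,60,0,0,0,0,60,0,0,0,0,60,0,0,0,0,60,0,0,0,0],
)

```text
clock: 16.35
position: [0.5887, -0.1854, 0.0252]
ee_rot: [-0.0, 0.127, 0.992, 0.0]
contact_force: [0.4, 0.0, 0.8]
width: 0.0515
```

```bash
python3 - <<'E'
from h import *
im,C,s=shot('side','side5'); print(s['clock'],s['position'],s['width'],s['contact_force'])
a=cv2.imread('pics/side5.png')[200:290,250:390]
cv2.imwrite('pics/c5.png',cv2.resize(a,None,fx=5,fy=5,interpolation=cv2.INTER_CUBIC))
E
```

```text
16.35 [ 0.58865171 -0.18536193  0.02520116] 0.05145169778794787 [0.39402439 0.04642564 0.81413233]
```

View pics/c5.png

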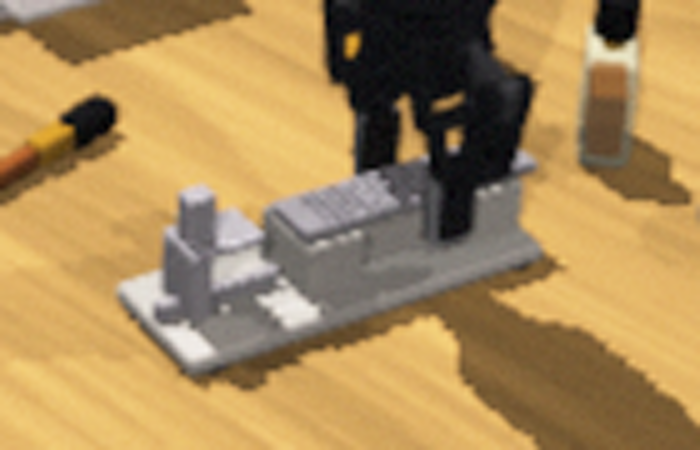

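The blade is released and lies flat on both pads, with the keeper still back. I'll lift, move behind the tab and close the fingers.

>>> carry_out(
  moves=[60,0,0,0.5,0,60,0,0,1.5,0,60,0,0,2.5,0,60,0,0,2.5,0,60,0,0,2,0,40,-2.8,0.8,1,0,0,-3.8,1.05,0,0,0,-3.8,1.05,0,0,0,-3.9,1.05,0,0,0,0,0,0,0],
)

```text
clock: 17.4
position: [0.439, -0.143, 0.1249]
ee_rot: [-0.003, 0.127, 0.992, 0.001]
contact_force: [0.5, 0.1, -0.5]
width: -0.0
```

>>> carry_out(
  moves=[0,0,0,0,0,0,0,0,0,0,0,0,0,-1.5,0,0,0,0,-2,0,0,0,0,-2,0,0,0,0,-1,0,0,0,0,-0.4,0,0,0,0,0,0,0,0,0,0,0,0,0,0,0,0],
)

```text
clock: 18.4
position: [0.4464, -0.1462, 0.057]
ee_rot: [0.001, 0.127, 0.992, -0.0]
contact_force: [-0.0, 0.6, 0.0]
width: 0.0
```

```bash
python3 - <<'E'
from h import *
im,C,s=shot('side','side6'); t,_,_=shot('top','top6'); print(s['clock'],s['position'],s['width'],s['contact_force'])
a=cv2.resize(cv2.imread('pics/side6.png')[200:290,250:390],(560,360),interpolation=cv2.INTER_CUBIC)
b=cv2.resize(cv2.imread('pics/top6.png')[145:245,280:340],(216,360),interpolation=cv2.INTER_CUBIC)
cv2.imwrite('pics/c6.png',np.hstack([a,b]))
E
```

```text
18.4 [ 0.44638512 -0.14621638  0.05697325] 2.9791305986530347e-06 [-0.03653797  0.60201057  0.00336698]
```

View pics/c6.png

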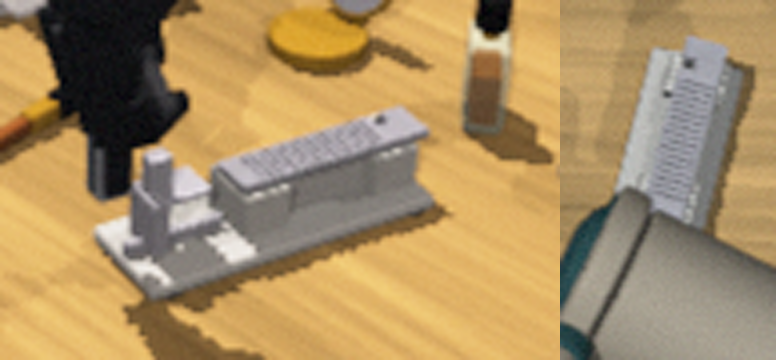

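The blade lies flat with the pin in the notch and the fingers stand behind the tab. I'll push the keeper along the stand's x.

>>> carry_out(
  moves=[0,0.4,-0.1,0,0,0,0.5,-0.13,0,0,0,0.5,-0.13,0,0,0,0.5,-0.13,0,0,0,0.5,-0.13,0,0,0,0.5,-0.13,0,0,0,0.4,-0.1,0,0,0,0.3,-0.08,0,0,0,0.2,-0.05,0,0,0,0,0,0,0],
)

```text
clock: 19.5
position: [0.4841, -0.1558, 0.0561]
ee_rot: [0.0, 0.127, 0.992, 0.0]
contact_force: [-1.1, -0.7, 0.2]
width: 0.0001
```

>>> carry_out(
  moves=[0,0.1,-0.025,0,0,0,0.1,-0.025,0,0,0,0.1,-0.025,0,0,0,0,0,0,0,0,0,0,0,0,0,0,0,0,0,0,0,0,0,0,0,0,0,0,0,0,0,0,0,0,0,0,0,0,0],
)

```text
clock: 20.5
position: [0.4866, -0.1564, 0.0562]
ee_rot: [0.0, 0.127, 0.992, 0.0]
contact_force: [-1.8, 0.4, -0.6]
width: 0.0001
```

>>> carry_out(
  moves=[0,0.1,-0.025,0,0,0,0.1,-0.025,0,0,0,0.1,-0.025,0,0,0,0,0,0,0,0,0,0,0,0,0,0,0,0,0,0,0,0,0,0,0,0,0,0,0,0,0,0,0,0,0,0,0,0,0],
)

```text
clock: 21.5
position: [0.4875, -0.1565, 0.0562]
ee_rot: [-0.002, 0.127, 0.992, 0.0]
contact_force: [-5.8, 0.9, 4.0]
width: -0.0003
```

>>> carry_out(
  moves=[0,0.1,-0.025,0,0,0,0.1,-0.025,0,0,0,0,0,0,0,0,0,0,0,0,0,0,0,0,0,0,0,0,0,0,0,0,0,0,0,0,0,0,0,0,0,0,0,0,0,0,0,0,0,0],
)

```text
clock: 22.5
position: [0.4876, -0.1565, 0.0561]
ee_rot: [-0.004, 0.127, 0.992, 0.001]
contact_force: [-11.5, 0.9, 6.9]
width: -0.0002
```

>>> carry_out(
  moves=[0,-0.3,0.08,0,0,0,-0.6,0.15,0,0,0,-0.8,0.2,0,0,0,-1,0.25,0,0,0,-1,0.25,1,0,0,-1,0.25,2,0,0,-2,0,3,0,0,-3,0,3,0,0,-3,0,2,0,0,0,0,0,0],
)

```text
clock: 23.5
position: [0.3623, -0.1456, 0.169]
ee_rot: [0.002, 0.128, 0.992, -0.001]
contact_force: [0.1, -1.0, -0.8]
width: -0.0
```

```bash
python3 - <<'E'
from h import *
im,C,s=shot('side','side7'); t,_,_=shot('top','top7'); print(s['clock'],s['position'],s['width'],s['contact_force'])
a=cv2.resize(cv2.imread('pics/side7.png')[200:290,250:390],(560,360),interpolation=cv2.INTER_CUBIC)
b=cv2.resize(cv2.imread('pics/top7.png')[145:245,280:340],(216,360),interpolation=cv2.INTER_CUBIC)
cv2.imwrite('pics/c7.png',np.hstack([a,b]))
E
```

```text
23.5 [ 0.3623217  -0.14560346  0.1690457 ] -4.070790789733791e-05 [ 0.09866383 -0.99038955 -0.83449562]
```

View pics/c7.png

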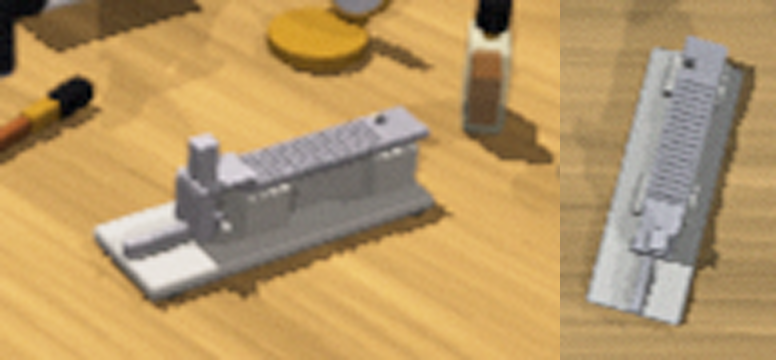

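```bash
python3 - <<'E'
from h import *
y=-.255;u=np.array([np.cos(y),np.sin(y),0]);o=np.array([.580,-.1822,.0745])
for k in (0,.005,.026,.031,.036): 
  P=o+u*(-.114+k); p=proj([P],cam('side'))[0]; print(k,p, 'crop',(p-[250,200])*4)
E
```

```text
0 [286.03984322 239.5825077 ] crop [144.15937286 158.33003079]
0.005 [287.97952391 238.98639676] crop [151.91809563 155.94558703]
0.026 [296.05132084 236.50563697] crop [184.20528334 146.02254788]
0.031 [297.9555388  235.92037714] crop [191.82215518 143.68150856]
0.036 [299.85304339 235.33717166] crop [199.41217356 141.34868666]
```

The tab top in the side view is at crop (203,142), against (199,141) predicted for fully home. That agrees with the hard stop I felt.

```bash
python3 -c "
from rig import manip
print(manip.sign_off())"
```

```text
the job is handed in; nothing more can be done
None
```

I laid the blade on the largest stand with its notch over the pin and let go. Then I pushed the keeper home with closed fingers and handed the job in at about 23.6 s.

- **Blade seating:** The first clear contact was at bed height, at about 7.5 N. With the blade almost unloaded, it had about 1–2 mm of play along x before meeting resistance of about 4 N each way, as the notch over the pin should feel. The last pictures show it flat with the pin in the notch.
- **Keeper:** It stopped firmly, with no more movement while the push rose from about 6 to 12 N. The tab in the side picture matches fully home to within about 3 mm. That is no finer than the 3 mm allowed, so the firm stop is the stronger evidence.
- **Bystanders and arm:** The compact, cologne and brush looked unmoved in the close crops. I did not measure any bystander's position. The arm ended clear of everything.

No check failed. The force readings wander by about ±1 N, so contacts lighter than that could not be told apart.

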